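# Press the axle cap onto the roller rest

### The arm

A 6-joint arm with a two-finger parallel gripper is mounted at the origin on the work surface. World frame = base frame: x ahead of the robot, y to its left, z up, the work surface at z = 0. Lengths are in mm, angles in rad, forces in N, time in s.
With the tool pointing down it reaches from about 275 to 750 mm from the base axis. Payload 10.2 kg.
Tool frame: the origin (TCP) lies at the very end of the fingers, on their centre line; the grasp point (between the pads) lies ctrl.grip_depth behind it (ctrl.grip_depth is the distance from the TCP to the grasp point, in mm); z points along the fingers, y is the direction in which the jaws open and shut (so a half turn about z gives the same grasp; the last joint's range is limited). The gripper opens to 85 mm and grips with 20 to 120 N. Pads are 22 mm wide; open, the fingers measure 114 mm over their backs; the gripper's body (76 mm by 85 mm) begins 54 mm behind the grasp point. The pads swing forward as they close: fully open they stand 13 mm farther back than shut.
Start: joints at [-1.368, 0.313, 1.498, -0, 1.331, -0.223], TCP at [216.839, -478.134, 231.294] pointing down, gripper open.
Joint ranges: [-2.94, 2.94], [-0.97, 2.17], [0.19, 2.56], [-1.23, 4.37], [0.02, 3.11], [-2.88, 2.88]. Speed limits (rad/s): [2.39, 2.39, 3.01, 3.14, 3.14, 3.14].

### API

Orientations are given as a unit quaternion [w, x, y, z].
In Python, from rig import telemetry, eyes, ctrl, nets gives the robot as it stands. The module is installed in compiled form; this text tells all that it offers.
- The arm moves only by the tool drive_tool, never from a script. Its argument "series" is text: rows parted by semicolons, each of 7 numbers parted by spaces: the shift along the tool's x, y, z normalised to -1 to 1, where 1 is 0.12 m, then the turn, a rotation vector about the tool's x, y, z normalised to -1 to 1, where 1 is 0.5 rad, then the opening, from 0 (shut) to 1 (fully open). In form: tx ty tz wx wy wz hand; .... A call has 1 to 20 rows; each row is the pose to reach, as a shift and turn from the pose measured when the call began, along the tool's axes at that moment; what a row does not reach only later rows make up. A row lasts 1/10 s, in which the tool goes at most 50 mm and 8.59 degrees, less where a joint would pass 70% of its speed; a pose out of reach is approached as far as the arm can. A call with a number of a shift or a turn outside -1 to 1 is refused whole. A call with a gripper value outside its range is refused whole. The fingers move at their own pace and stop on an object; "newtons" is the grip in N (left out, the last holds). Time passes only in rows, so rows that repeat a pose let the fingers close. It gives the time, the measured TCP pose, the force and the opening at its end, in the units of the state.
- telemetry.sense(): the state, without advancing time (a new reading comes with each control period).
- eyes.capture(name): name is "side" or "top"; returns a dict with "frame" (480x640x3 uint8, red, green, blue), "fx", "fy", "cx", "cy" (pixels), "D" ([k1, k2, p1, p2, k3] as OpenCV has them; the pictures are not rectified), "view" (4x4, takes a point from world to camera coordinates). Camera axes: x right, y up, looking along -z (the intrinsics and any distortion apply to the point x, -y, -z); pixel columns grow to the right and rows downward; lengths in mm; the calibration is good to about 2 mm. A picture is of the moment at which its call begins. There is no depth.
- ctrl.finish_job(): hands the job in, once; it reports no verdict.
Trained networks look in a picture, given as the dict that the camera call returned (one of the last four; its "shot" number tells which), for a name from the list of things; names that differ only in an ending like _2 or _b are one class to them, and where a whole thing is asked for, a point or a joint stands for the part that bears it (a point fixed in the world has none). Each returns a list of dicts, best first, with "confidence" (0 to 1); they miss things now and then, are a little off and sometimes report something else, mostly with a low value. They report only what shows in the picture. A call takes as long as a camera call.
- nets.spot_in(name, picture): "rect" ([left, top, right, bottom] in pixels, round what is visible of it).
The state is a dict: "time_s": time; "joints": joint angles; "dq": joint speeds; "tau": joint torques, N m; "eef_pos": TCP position; "ee_rot": TCP orientation; "force": force on the tool from outside, world axes, zero at the start; "wrist_torque": the same for the moment, N m; "grip_width": opening from 0.0 (shut) to 1.0 (fully open).
Only numpy, scipy, OpenCV 4.12 (cv2) and the standard library are available. Lean on these libraries where they do the work, as an engineer would, in place of code of your own. Each camera call takes 0.05 s, during which the arm holds its last target. There are 200 camera calls.

### The job

One of the two rollers on the measuring-room roller rest has no retaining cap, so its plain shaft end stands bare. Take the large closed-top push-on cap from the bench, set it over that bare shaft and press it straight down until it bites and sits fully home on the roller's hub, then let go. Leave the small cap and the open spacer ring where they lie.

Things in the scene. Friction and masses are not known exactly. Their poses are not given: they have to be found in the camera images.
- cap_mid (a point): Large toothed push-on axle cap: plain steel cup, flat closed top, straight round outside 40 mm across, 40 mm high, 70 g, lying open side down on the bench. Point: on its axis half-way up (20 mm above the rim); z up. The mouth is a funnel, 30 mm wide, narrowing over 8 mm to an 17 mm gripping bore; inside 37 mm deep. Press it while held or on its top.
- shaft_tip (a point): Top end of the bare upright shaft (16 mm, end tapered to 6) on the fixed two-roller plate; z up. It stands 34 mm above its roller's 42 mm hub, 82 above the bench. This roller and shaft float up to 12 mm sideways on light springs (0.3 N/mm). The other roller, 110 mm off, is capped. Set on, the cap stops 10 mm short; press it home with 10 to 18 N: rim on hub, middle 14 mm below this point.
- small_cap_mid (a point): A bystander of the same shape but too small for the shaft: 26 mm diameter, 26 mm high, loose on the bench. The point is on its axis half-way up.
- spacer_mid (a point): A bystander: plain open steel spacer ring, 40 mm outside diameter, 22 mm hole right through, 20 mm high, loose on the bench. The point is on its axis half-way up.

How it is judged (in metres and radians):
At the end, for the whole second after the job is handed in: The large cap sits on the bare shaft, its axis within 5 mm of the shaft's and within 10 degrees of upright, pressed to within 3 mm of fully home on the hub; the small cap and the spacer ring are within 30 mm of where they started (horizontal distance between cap_mid and shaft_tip below 0.005 m and z of cap_mid in the frame of shaft_tip below -0.011 m and angle between cap_mid's own z axis and vertical below 0.17 rad and distance of each of small_cap_mid, spacer_mid from where it was at the start of the episode below 0.03 m); the robot touches nothing.
It fails at once if the small cap or the spacer ring is moved more than 30 mm (distance of any of small_cap_mid, spacer_mid from where it was at the start of the episode above 0.03 m).
It also fails if it takes over 40 s, if anything falls off the work surface, if the arm or the gripper's body presses on something with over 40 N, if the wrist force passes 120 N, or if a joint passes its speed limit or range.

## Working session

There is one attempt and no reset: what is moved stays moved. The work goes in short steps, Python scripts to look and compute and a tool call to move; the robot and the scene stay as the last step left them, time stands still between calls to the robot, and variables do not carry over. Pictures are saved under pics/ and viewed, about 8 in all and at most 12, crops included, and the job is handed in when it is done.

Besides the shell and the picture viewer there is one more tool, called after "Emit:" by a JSON object that holds its "op" and its "data", one argument or row to a line. drive_tool: Moves the arm, as the interface text tells. Scaled input: -1 to 1 covers 0.12 m each way for a shift and 0.5 rad each way for a turn. Its arguments: {"type":"object","properties":{"series":{"type":"string"},"newtons":{"type":"number"}},"required":["series"]}

```bash
mkdir -p pics
cat > h.py <<'E'
import numpy as np, cv2
from scipy.optimize import least_squares
from scipy.spatial.transform import Rotation as R
from rig import telemetry, eyes, ctrl, nets
def cvRt(p):
    M=np.diag([1,-1,-1,1.])@np.array(p["view"]); return M[:3,:3],M[:3,3]
def K(p): return np.array([[p["fx"],0,p["cx"]],[0,p["fy"],p["cy"]],[0,0,1.]])
def proj(p,X):
    r,t=cvRt(p); return cv2.projectPoints(np.atleast_2d(X).astype(float),cv2.Rodrigues(r)[0],t,K(p),np.array(p["D"],float))[0].reshape(-1,2)
def ray(p,uv):
    r,t=cvRt(p); n=cv2.undistortPoints(np.array([[uv]],float),K(p),np.array(p["D"],float)).ravel()
    return -r.T@t, r.T@np.array([n[0],n[1],1])
def at_z(p,uv,z):
    o,d=ray(p,uv); return o+d*(z-o[2])/d[2]
def save(p,n): cv2.imwrite(f"pics/{n}.png",cv2.cvtColor(p["frame"],cv2.COLOR_RGB2BGR))
def cyl(p,x,y,z0,z1,rad):  # bounding rect of an upright cylinder
    a=np.linspace(0,2*np.pi,60); P=np.vstack([np.c_[x+rad*np.cos(a),y+rad*np.sin(a),0*a+z] for z in (z0,z1)])
    q=proj(p,P); return np.r_[q.min(0),q.max(0)]
def totool(dw):
    s=telemetry.sense(); q=s["ee_rot"]; return R.from_quat([q[1],q[2],q[3],q[0]]).inv().apply(dw)/120
E
python3 - <<'E'
from h import *
print(telemetry.sense(),ctrl.grip_depth)
for c in("side","top"):
    p=eyes.capture(c); save(p,c+"0"); print(c,ray(p,(320,240)),p["fx"])
    for n in("cap_mid","shaft_tip","small_cap_mid","spacer_mid"):
        for d in nets.spot_in(n,p)[:3]:
            r=d["rect"]; print(n,np.round(r,1),round(d["confidence"],2),np.round(at_z(p,((r[0]+r[2])/2,(r[1]+r[3])/2),20),0))
E
```

```text
{'time_s': 0.0, 'joints': array([-1.36841640e+00,  3.13446511e-01,  1.49844014e+00, -6.99292487e-06,
        1.33101246e+00, -2.23391240e-01]), 'dq': array([-8.37734333e-05, -1.10295874e-03,  1.60026194e-04, -1.09317740e-03,
        2.02122080e-04, -5.36191857e-04]), 'tau': array([-1.37299830e-03, -4.12263393e+01, -2.59742725e+01, -2.64658074e-04,
        4.10016553e-03,  4.29842282e-05]), 'eef_pos': array([ 216.77473357, -477.86921186,  230.73571756]), 'ee_rot': array([-6.53225828e-04,  9.77424931e-01,  2.11281985e-01,  3.46674898e-06]), 'force': array([ 0.37797939,  0.15615718, -0.53000004]), 'wrist_torque': array([-0.04497301,  0.03374516, -0.00240011]), 'grip_width': 1.003546077278431} 18.700000000000003
side (array([ 482.75858911, -541.88826725,  428.57679595]), array([ 0.08065039,  0.85671878, -0.50954188])) 451.3449089785632
cap_mid [375.5 342.3 418.3 386.4] 0.77 [ 616. -160.   20.]
shaft_tip [351.  212.9 388.9 256.5] 0.63 [640. 158.  20.]
small_cap_mid [273.4 423.6 299.7 453.3] 0.94 [ 478. -254.   20.]
spacer_mid [257.9 319.7 290.1 351.5] 0.58 [466. -96.  20.]
top (array([496.34992674,   8.54351642, 793.82271193]), array([ 0.09655334, -0.01394743, -0.99530446])) 463.4198709186994
shaft_tip [228.4 182.4 259.5 218.5] 0.61 [635. 128.  20.]
small_cap_mid [457.8 290.2 474.9 308.9] 0.73 [ 478. -250.   20.]
spacer_mid [356.3 295.5 380.1 315.7] 0.56 [465. -85.  20.]
```

View pics/side0.png

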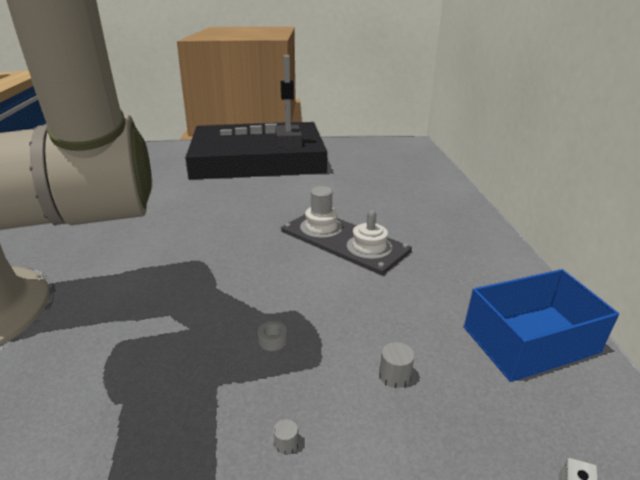

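View pics/top0.png

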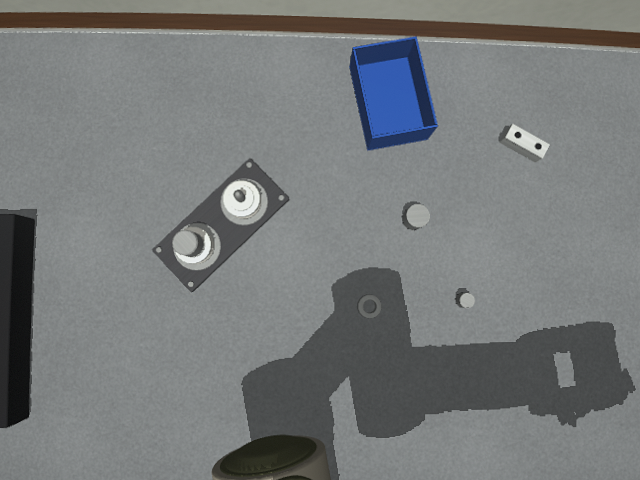

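Side view: large cap at about (397,365), bare shaft tip at about (371,212). Top view: cap at (417,215), shaft tip at about (239,194). The nets agree with this. I'll zoom in to get the shaft and cap outlines.

Run:
```python
from h import *
s=cv2.imread("pics/side0.png");t=cv2.imread("pics/top0.png")
def c(im,x,y,w=50,k=8): return cv2.resize(im[y:y+w,x:x+w],None,fx=k,fy=k,interpolation=cv2.INTER_NEAREST)
# side shaft (346,200), top shaft (215,170); cap
cv2.imwrite("pics/crop1.png",np.hstack([c(s,346,205),c(t,215,172)]))
S=eyes.capture("side");T=eyes.capture("top")
rs=[375.5,342.3,418.3,386.4]
for n,f in {"side_only":lambda v:cyl(S,v[0],v[1],0,40,20)-rs}.items():
    r=least_squares(f,[620,-150]); print(r.x,r.fun, "top rect",cyl(T,*r.x,0,40,20), "topface centre",proj(T,[*r.x,40]))
a=ray(S,(371,212));b=ray(T,(239,194))
# triangulate tip
A=[];y=[]
for o,d in(a,b):
    d=d/np.linalg.norm(d);P=np.eye(3)-np.outer(d,d);A.append(P);y.append(P@o)
print(np.linalg.lstsq(np.vstack(A),np.hstack(y),rcond=None))
print(at_z(S,(371,212),82),at_z(T,(239,194),82))
for n,rr,h,ra in (("small",[273.4,423.6,299.7,453.3],26,13),("spacer",[257.9,319.7,290.1,351.5],20,20)):
    print(n,least_squares(lambda v:cyl(S,v[0],v[1],0,h,ra)-rr,[470,-150]).x)
```

```text
[ 615.21959624 -159.52109496] [ 3.41928699 -1.32258337 -3.29059703  1.45166356] top rect [399.48151245 203.22683432 428.04368743 230.02952831] topface centre [[416.03942091 215.16501292]]
(array([632.65842603, 126.83278272,  82.5039324 ]), array([2.14317345]), np.int32(3), array([1.41421356, 1.27027256, 0.62161694]))
[631.7892359  127.60821525  82.        ] [633.80068471 126.80947913  82.        ]
small [ 477.98271665 -248.50998631]
spacer [465.4657403  -84.95092565]
```

View pics/crop1.png

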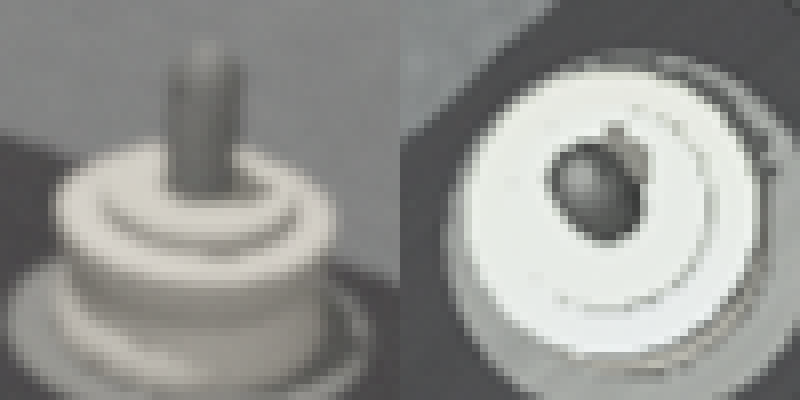

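Emit:
{"op": "drive_tool", "data": {
  "series": "0.4 -0.1 0 0 0 0 1; 0.7 -0.18 0 0 0 0 1; 1 -0.25 0 0 0 0 1; 1 -0.25 0 0 0 0 1"
}}

```text
time_s: 1.0
eef_pos: [316.2, -398.9, 231.5]
ee_rot: [-0.0, 0.977, 0.213, 0.0]
force: [-0.4, -0.5, -0.3]
grip_width: 0.999
```

Emit:
{"op": "drive_tool", "data": {
  "series": "0.4 -0.1 0 0 0 0 1; 0.7 -0.18 0 0 0 0 1; 1 -0.25 0 0 0 0 1; 1 -0.25 0 0 0 0 1"
}}

```text
time_s: 1.4
eef_pos: [414.9, -319.6, 231.6]
ee_rot: [-0.0, 0.977, 0.215, 0.001]
force: [-0.5, -0.2, 0.4]
grip_width: 0.999
```

Emit:
{"op": "drive_tool", "data": {
  "series": "0.4 -0.1 0 0 0 0 1; 0.7 -0.18 0.1 0 0 0 1; 1 -0.25 0.2 0 0 0 1; 1 -0.25 0.2 0 0 0 1"
}}

```text
time_s: 1.8
eef_pos: [512.5, -240.0, 205.9]
ee_rot: [-0.001, 0.976, 0.217, -0.0]
force: [0.4, -0.7, -0.1]
grip_width: 0.999
```

Emit:
{"op": "drive_tool", "data": {
  "series": "0.4 -0.1 0.2 0 0 0 1; 0.7 -0.18 0.4 0 0 0 1; 1 -0.25 0.6 0 0 0 1; 1 -0.25 0.6 0 0 0 1; 1 -0.25 0.6 0 0 0 1"
}}

```text
time_s: 2.3
eef_pos: [608.1, -162.9, 133.7]
ee_rot: [-0.001, 0.976, 0.217, -0.0]
force: [-1.5, 0.0, 0.4]
grip_width: 1.001
```

Run:
```python
from h import *
s=telemetry.sense(); print(s["time_s"],s["eef_pos"],s["ee_rot"],s["joints"])
print(totool(np.array([615.5,-159.5,120])-s["eef_pos"]))
S=eyes.capture("side");T=eyes.capture("top");print(at_z(S,(371.6,210.8),82),at_z(T,(237.5,195),82))
```

```text
2.3 [ 608.05612871 -162.87013015  133.70867024] [-1.39218149e-03  9.76227654e-01  2.16742666e-01 -4.97034702e-04] [-0.4481797   0.62534654  1.28215324  0.00166567  1.23659628  0.68511465]
[0.06813074 0.00114024 0.11421107]
[633.64179138 131.97718258  82.        ] [632.15113906 129.07491629  82.        ]
```

Emit:
{"op": "drive_tool", "data": {
  "series": "0.07 0 0.2 0 0 0 1; 0.07 0 0.4 0 0 0 1; 0.07 0 0.6 0 0 0 1; 0.07 0 0.6 0 0 0 1; 0.07 0 0.6 0 0 0 1"
}}

```text
time_s: 2.9
eef_pos: [615.8, -161.3, 64.9]
ee_rot: [-0.0, 0.977, 0.215, 0.001]
force: [0.1, 0.1, 0.4]
grip_width: 0.997
```

Run:
```python
from h import *
s=telemetry.sense(); print(s["eef_pos"],totool(np.array([615.5,-159.5,8])-s["eef_pos"]))
a=eyes.capture("side")["frame"][250:430,300:500];b=eyes.capture("top")["frame"][130:310,320:520]
cv2.imwrite("pics/pre.png",cv2.cvtColor(cv2.resize(np.hstack([a,b]),None,fx=2,fy=2),cv2.COLOR_RGB2BGR))
```

```text
[ 615.79620758 -161.28479996   64.90889135] [ 0.00287331 -0.01470251  0.47424381]
```

View pics/pre.png

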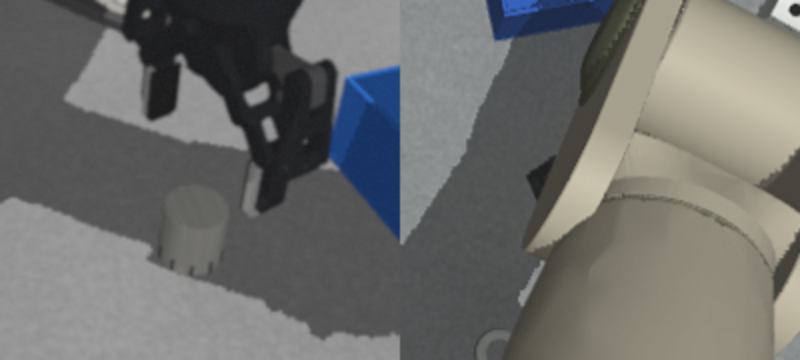

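The fingers straddle the cap: in the side view they are at about (380,295) and (430,345), with the cap at (397,362). Next I descend and grip.

Emit:
{"op": "drive_tool", "data": {
  "series": "0 -0.01 0.15 0 0 0 1; 0 -0.01 0.3 0 0 0 1; 0 -0.01 0.42 0 0 0 1; 0 -0.01 0.48 0 0 0 1; 0 -0.01 0.48 0 0 0 1; 0 -0.01 0.48 0 0 0 0; 0 -0.01 0.48 0 0 0 0; 0 -0.01 0.48 0 0 0 0; 0 -0.01 0.48 0 0 0 0; 0 -0.01 0.48 0 0 0 0; 0 -0.01 0.48 0 0 0 0; 0 -0.01 0.48 0 0 0 0; 0 -0.01 0.48 0 0 0 0",
  "newtons": 60
}}

```text
time_s: 4.3
eef_pos: [616.6, -160.1, 8.9]
ee_rot: [0.001, 0.976, 0.216, 0.002]
force: [-1.1, 0.5, 6.2]
grip_width: 0.455
```

Emit:
{"op": "drive_tool", "data": {
  "series": "0 0 -0.3 0 0 0 0; 0 0 -0.65 0 0 0 0; 0 0 -1 0 0 0 0; 0 0 -1 0 0 0 0; 0 0 -1 0 0 0 0"
}}

```text
time_s: 4.8
eef_pos: [616.0, -160.0, 129.3]
ee_rot: [0.001, 0.976, 0.216, 0.003]
force: [0.1, -1.1, -1.5]
grip_width: 0.453
```

Emit:
{"op": "drive_tool", "data": {
  "series": "0.15 -0.28 -0.1 0 0 0 0; 0.3 -0.55 -0.1 0 0 0 0; 0.38 -0.71 -0.1 0 0 0 0; 0.38 -0.71 -0.1 0 0 0 0"
}}

```text
time_s: 5.2
eef_pos: [620.7, -60.6, 139.4]
ee_rot: [0.0, 0.976, 0.217, 0.001]
force: [1.2, 0.2, -0.2]
grip_width: 0.458
```

Emit:
{"op": "drive_tool", "data": {
  "series": "0.15 -0.28 0 0 0 0 0; 0.3 -0.55 0 0 0 0 0; 0.38 -0.71 0 0 0 0 0; 0.38 -0.71 0 0 0 0 0"
}}

```text
time_s: 5.6
eef_pos: [625.3, 37.7, 138.0]
ee_rot: [-0.0, 0.976, 0.218, 0.0]
force: [0.8, -0.5, -0.8]
grip_width: 0.455
```

Emit:
{"op": "drive_tool", "data": {
  "series": "0.15 -0.28 0 0 0 0 0; 0.3 -0.55 0 0 0 0 0; 0.38 -0.71 0 0 0 0 0; 0.38 -0.71 0 0 0 0 0; 0.38 -0.71 0 0 0 0 0"
}}

```text
time_s: 6.1
eef_pos: [630.2, 132.7, 137.3]
ee_rot: [-0.0, 0.976, 0.218, -0.0]
force: [0.6, -0.1, -1.6]
grip_width: 0.46
```

Run:
```python
from h import *
s=telemetry.sense(); print(s["eef_pos"],s["grip_width"],s["force"],totool(np.array([633,129.5,105])-s["eef_pos"]))
S=eyes.capture("side");T=eyes.capture("top")
for n,p in(("s",S),("t",T)):
  for m in("cap_mid","shaft_tip"):
    print(n,m,[(np.round(d["rect"]),round(d["confidence"],2)) for d in nets.spot_in(m,p)[:2]])
x,y,z=s["eef_pos"]; z-=9; print("pred cap rect",cyl(S,x,y,z,z+40,20),"tip",proj(S,[633,129.5,82]))
a=S["frame"][120:300,280:480];b=T["frame"][100:280,150:350]
cv2.imwrite("pics/over.png",cv2.cvtColor(cv2.resize(np.hstack([a,b]),None,fx=2,fy=2),cv2.COLOR_RGB2BGR))
```

```text
[630.23171008 132.68555273 137.25242591] 0.4598483394488439 [ 0.61839529 -0.14186885 -1.55790567] [0.00972782 0.03402547 0.26874142]
s cap_mid [(array([359., 160., 383., 188.]), 0.8)]
s shaft_tip [(array([350., 214., 386., 256.]), 0.96)]
t cap_mid []
t shaft_tip [(array([250., 187., 262., 217.]), 0.61)]
pred cap rect [359.27720053 158.4035141  385.54134951 190.6745849 ] tip [[371.49767955 211.47227098]]
```

View pics/over.png

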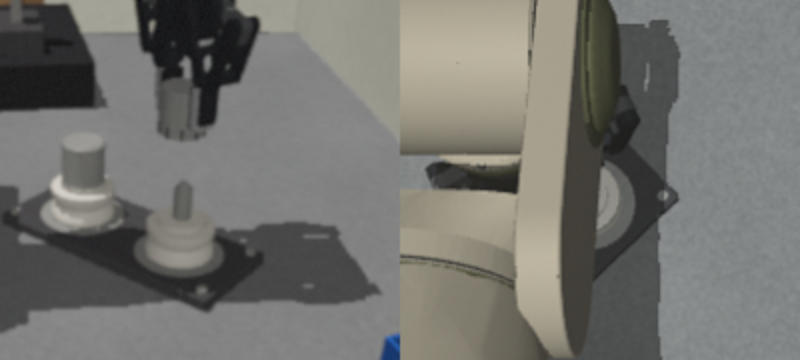

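The cap is held upright above the shaft: cap centre px x≈371, tip at (371,211), matching the model. I'll lower it gently.

Emit:
{"op": "drive_tool", "data": {
  "series": "0.01 0.03 0.1 0 0 0 0; 0.01 0.03 0.2 0 0 0 0; 0.01 0.03 0.3 0 0 0 0; 0.01 0.03 0.35 0 0 0 0; 0.01 0.03 0.4 0 0 0 0; 0.01 0.03 0.4 0 0 0 0"
}}

```text
time_s: 7.0
eef_pos: [632.7, 130.6, 89.2]
ee_rot: [-0.001, 0.976, 0.218, -0.0]
force: [0.0, -0.7, -0.8]
grip_width: 0.456
```

Run:
```python
from h import *
s=telemetry.sense(); print(s["eef_pos"],s["force"])
S=eyes.capture("side")
print([(np.round(d["rect"]),round(d["confidence"],2)) for m in("cap_mid","shaft_tip") for d in nets.spot_in(m,S)[:1]])
cv2.imwrite("pics/low.png",cv2.cvtColor(cv2.resize(S["frame"][150:270,310:430],None,fx=5,fy=5),cv2.COLOR_RGB2BGR))
```

```text
[632.65390446 130.58822935  89.16550924] [ 0.04406303 -0.68513886 -0.79556413]
[(array([359., 188., 383., 218.]), 0.96), (array([351., 218., 387., 256.]), 0.87)]
```

View pics/low.png

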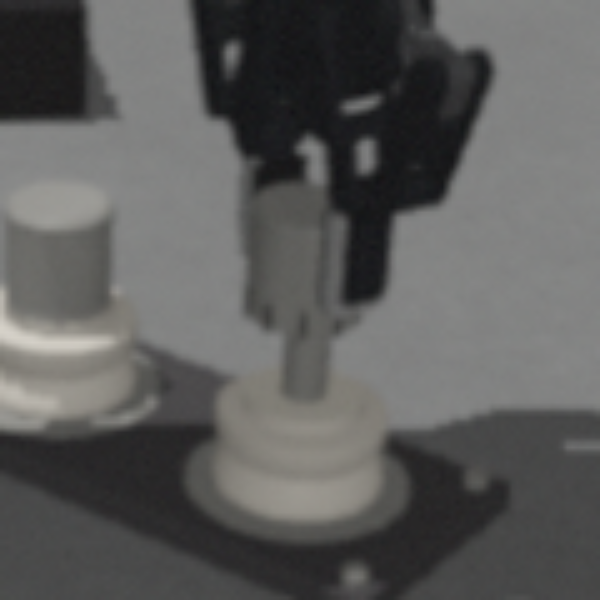

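Emit:
{"op": "drive_tool", "data": {
  "series": "0 0 0.03 0 0 0 0; 0 0 0.06 0 0 0 0; 0 0 0.09 0 0 0 0; 0 0 0.1 0 0 0 0; 0 0 0.1 0 0 0 0"
}}

```text
time_s: 7.65
eef_pos: [633.2, 130.6, 78.4]
ee_rot: [-0.0, 0.976, 0.218, 0.001]
force: [-0.3, 0.5, -1.9]
grip_width: 0.456
```

Emit:
{"op": "drive_tool", "data": {
  "series": "0 0 0.03 0 0 0 0; 0 0 0.05 0 0 0 0; 0 0 0.07 0 0 0 0; 0 0 0.07 0 0 0 0"
}}

```text
time_s: 8.05
eef_pos: [633.0, 130.6, 69.4]
ee_rot: [-0.0, 0.976, 0.218, 0.0]
force: [0.5, -0.9, -1.5]
grip_width: 0.455
```

Emit:
{"op": "drive_tool", "data": {
  "series": "0 0 0.015 0 0 0 0; 0 0 0.03 0 0 0 0; 0 0 0.04 0 0 0 0; 0 0 0.04 0 0 0 0"
}}

```text
time_s: 8.45
eef_pos: [633.2, 130.7, 64.8]
ee_rot: [-0.0, 0.976, 0.218, 0.0]
force: [1.0, 0.5, 1.5]
grip_width: 0.454
```

Run:
```python
from h import *
s=telemetry.sense(); print(s["eef_pos"],s["force"])
S=eyes.capture("side"); save(S,"x")
cv2.imwrite("pics/press.png",cv2.cvtColor(cv2.resize(S["frame"][150:270,310:430],None,fx=5,fy=5),cv2.COLOR_RGB2BGR))
```

```text
[633.17147822 130.6535604   64.76117339] [0.99725344 0.50507068 1.51391521]
```

View pics/press.png

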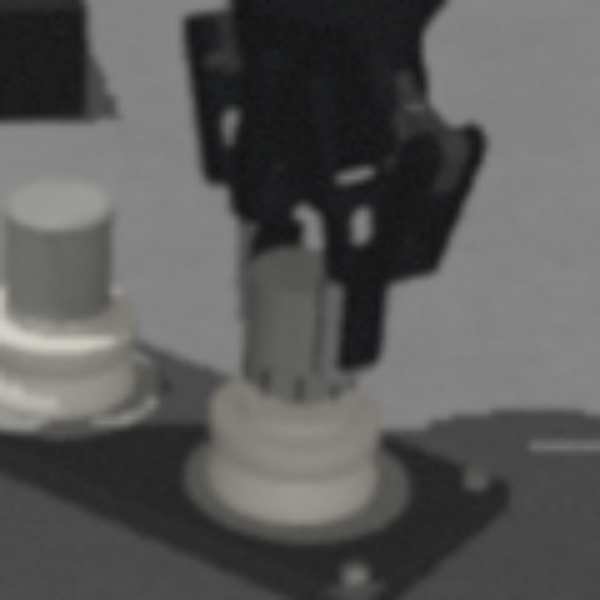

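The cap encloses the shaft. Its rim at about (300,395) in the crop is just above the hub, with contact starting. Next I press in small steps.

Emit:
{"op": "drive_tool", "data": {
  "series": "0 0 0.015 0 0 0 0; 0 0 0.03 0 0 0 0; 0 0 0.03 0 0 0 0"
}}

```text
time_s: 8.8
eef_pos: [633.2, 130.6, 61.3]
ee_rot: [-0.0, 0.976, 0.218, 0.001]
force: [0.7, 0.8, 2.2]
grip_width: 0.453
```

Emit:
{"op": "drive_tool", "data": {
  "series": "0 0 0.015 0 0 0 0; 0 0 0.03 0 0 0 0; 0 0 0.03 0 0 0 0"
}}

```text
time_s: 9.1
eef_pos: [633.5, 130.6, 58.0]
ee_rot: [-0.0, 0.976, 0.218, 0.001]
force: [0.8, 0.0, 4.2]
grip_width: 0.455
```

Emit:
{"op": "drive_tool", "data": {
  "series": "0 0 0.015 0 0 0 0; 0 0 0.02 0 0 0 0; 0 0 0.02 0 0 0 0"
}}

```text
time_s: 9.4
eef_pos: [634.2, 130.7, 56.8]
ee_rot: [-0.0, 0.976, 0.218, 0.002]
force: [-0.1, 0.0, 9.1]
grip_width: 0.456
```

Emit:
{"op": "drive_tool", "data": {
  "series": "0 0 0.015 0 0 0 0; 0 0 0.02 0 0 0 0; 0 0 0.02 0 0 0 0"
}}

```text
time_s: 9.7
eef_pos: [635.6, 130.7, 56.7]
ee_rot: [0.0, 0.976, 0.218, 0.004]
force: [-0.0, 0.2, 16.0]
grip_width: 0.455
```

Run:
```python
from h import *
s=telemetry.sense(); print(s["eef_pos"],s["force"])
S=eyes.capture("side")
print(nets.spot_in("cap_mid",S)[:2],cyl(S,633.5,130.6,48,88,20),cyl(S,633.5,130.6,58,98,20))
cv2.imwrite("pics/press2.png",cv2.cvtColor(cv2.resize(S["frame"][150:270,310:430],None,fx=5,fy=5),cv2.COLOR_RGB2BGR))
```

```text
[635.61997061 130.70385145  56.65594647] [-0.04286134  0.24567904 16.02638442]
[{'rect': [259.2, 321.7, 290.1, 350.4], 'confidence': 0.69}, {'rect': [355.0, 203.1, 381.5, 233.1], 'confidence': 0.66}] [358.78535035 202.81816667 383.76537805 234.40017369] [359.10504061 197.57318617 384.25467908 229.26140361]
```

View pics/press2.png

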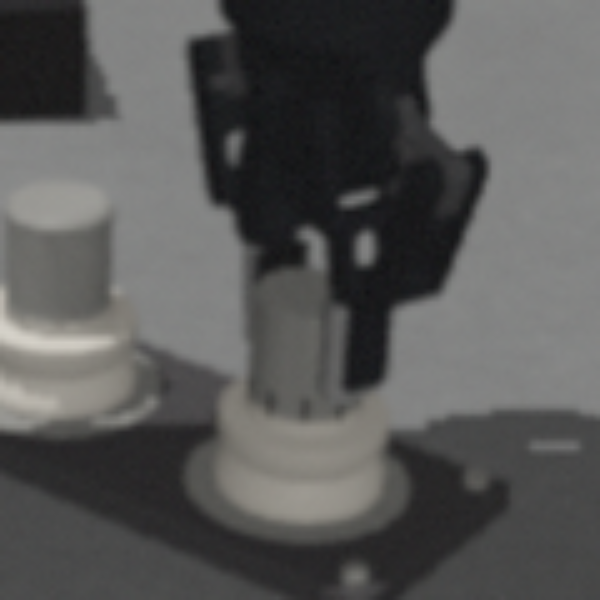

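Stopped at TCP z 56.7 with 16 N, which matches the rim at z≈48 (home). One slightly firmer push to confirm it's solid.

Emit:
{"op": "drive_tool", "data": {
  "series": "0 0 0.01 0 0 0 0; 0 0 0.02 0 0 0 0; 0 0 0.03 0 0 0 0; 0 0 0.03 0 0 0 0"
}}

```text
time_s: 10.2
eef_pos: [637.7, 130.8, 56.5]
ee_rot: [0.001, 0.976, 0.218, 0.007]
force: [-0.2, 0.2, 21.8]
grip_width: 0.457
```

Solid stop. Now I relieve the pressure, open and retreat upward.

Emit:
{"op": "drive_tool", "data": {
  "series": "-0.03 0 -0.01 0 0 0 0; -0.03 0 -0.01 0 0 0 0; -0.03 0 -0.01 0 0 0 1; -0.03 0 -0.01 0 0 0 1; -0.03 0 -0.01 0 0 0 1; -0.03 0 -0.01 0 0 0 1; -0.03 0 -0.01 0 0 0 1; -0.03 0 -0.01 0 0 0 1; -0.03 0 -0.01 0 0 0 1; -0.03 0 -0.01 0 0 0 1"
}}

```text
time_s: 11.2
eef_pos: [634.4, 129.3, 57.7]
ee_rot: [0.001, 0.976, 0.218, 0.007]
force: [-0.7, 0.0, -1.1]
grip_width: 1.003
```

Emit:
{"op": "drive_tool", "data": {
  "series": "0 0 -0.15 0 0 0 1; 0 0 -0.4 0 0 0 1; 0 0 -0.7 0 0 0 1; 0 0 -1 0 0 0 1; 0 0 -1 0 0 0 1"
}}

```text
time_s: 11.7
eef_pos: [634.5, 129.3, 183.4]
ee_rot: [0.002, 0.976, 0.218, 0.012]
force: [0.9, -0.1, -0.0]
grip_width: 0.997
```

Emit:
{"op": "drive_tool", "data": {
  "series": "-0.3 0.3 0 0 0 0 1; -0.6 0.6 0 0 0 0 1; -1 1 0 0 0 0 1; -1 1 0 0 0 0 1; -1 1 0 0 0 0 1; -1 1 0 0 0 0 1"
}}

```text
time_s: 12.3
eef_pos: [577.0, -30.2, 181.4]
ee_rot: [0.002, 0.976, 0.218, 0.012]
force: [0.7, 0.3, 0.2]
grip_width: 1.001
```

Run:
```python
from h import *
s=telemetry.sense(); print(s["eef_pos"],s["force"])
S=eyes.capture("side");T=eyes.capture("top")
for p in(S,T):
  for n in("cap_mid","small_cap_mid","spacer_mid"):
    print(n,[(np.round(d["rect"],1),round(d["confidence"],2)) for d in nets.spot_in(n,p)[:3]])
  for z in(48,58): print("pred",cyl(p,633,129.5,z,z+40,20))
a=S["frame"][150:270,290:420];b=T["frame"][140:260,170:300]
cv2.imwrite("pics/end.png",cv2.cvtColor(cv2.resize(np.hstack([a,b]),None,fx=3,fy=3),cv2.COLOR_RGB2BGR))
```

```text
[576.97802142 -30.20956983 181.35557056] [0.66026964 0.31671733 0.19916019]
cap_mid [(array([356.9, 201.4, 384.1, 229.6]), 0.85)]
small_cap_mid [(array([274.8, 420.7, 296.2, 453.9]), 0.85)]
spacer_mid [(array([261.2, 323.8, 289.1, 352.9]), 0.87)]
pred [358.60242579 203.10431305 383.61030899 234.73289829]
pred [358.92139327 197.85432931 384.09934713 229.58964343]
cap_mid [(array([224.7, 179.2, 252.2, 207.3]), 0.81)]
small_cap_mid [(array([454.2, 289.6, 477. , 310. ]), 0.72)]
spacer_mid []
pred [223.72224303 181.03085407 252.8346558  210.59550175]
pred [222.48190189 179.57866225 252.04529457 209.60477942]
```

View pics/end.png

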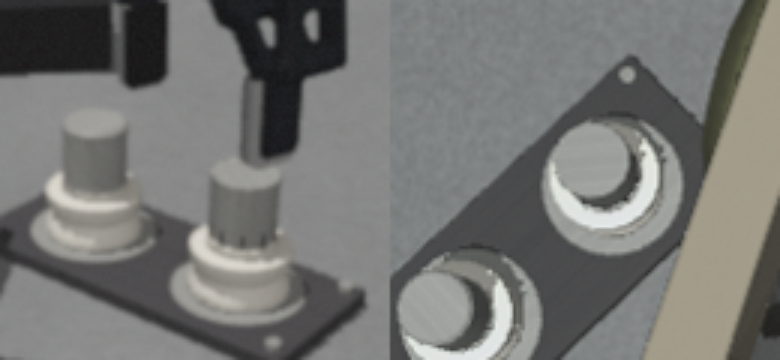

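Run:
```python
from h import *
S=eyes.capture("side"); cur=cv2.cvtColor(S["frame"],cv2.COLOR_RGB2GRAY)
old=cv2.resize(cv2.imread("pics/press2.png",0),(120,120),interpolation=cv2.INTER_AREA)
x0=cv2.imread("pics/x.png",0)
up=lambda i:cv2.resize(i,None,fx=5,fy=5,interpolation=cv2.INTER_CUBIC)
for nm,im in(("press2",old),("x",x0[150:270,310:430])):
    # lower-left cap wall with teeth slots + hub top
    t=up(im)[300:425,240:330] if nm=="press2" else up(im)[280:405,235:325]
    r=cv2.matchTemplate(up(cur[150:270,310:430]),t,cv2.TM_CCOEFF_NORMED); _,v,_,l=cv2.minMaxLoc(r); print(nm,v,l)
cv2.imwrite("pics/end2.png",cv2.cvtColor(cv2.resize(S["frame"][150:270,310:430],None,fx=5,fy=5),cv2.COLOR_RGB2BGR))
```

```text
press2 0.6391994953155518 (239, 301)
x 0.6064745187759399 (239, 300)
```

View pics/end2.png

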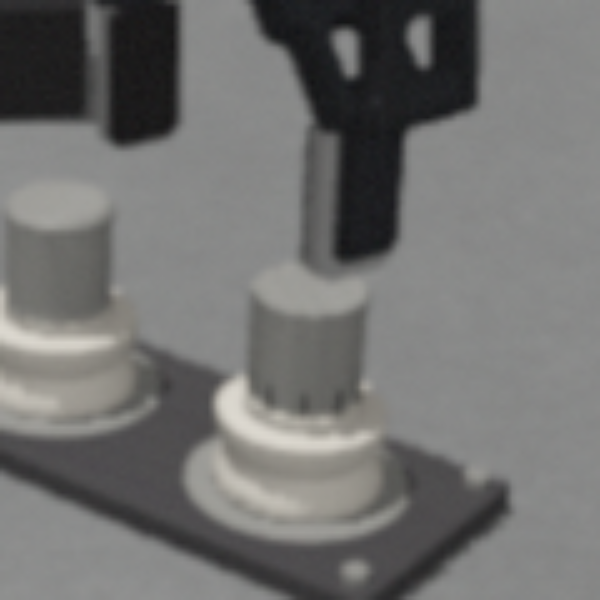

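The cap is where it was when pressed: the template match is at (239,301) against (240,300), so no springback. It stands upright on the hub like its neighbour, and the gripper is clear.

```bash
python3 -c "
from rig import ctrl; print(ctrl.finish_job())"
```

```text
the job is handed in; nothing more can be done
None
```

I gripped the large cap, set it over the bare shaft, pressed it home and released it, then moved the gripper clear. I handed the job in at about 12.5 s; no verdict was reported.

**Seating:**
- The press came to a hard stop at TCP z ≈ 56.6 mm, which puts the cap's rim at about 48 mm, the hub height.
- A firmer push moved it no further. That push reached about 22 N, above the stated 10–18 N.
- After release the cap stood upright and on the shaft. A template match put it within about 0.2 px of its pressed position, though the match score was only about 0.64.

**Bystanders:** The small cap and spacer ring showed no movement beyond network noise in the side view. In the last top view the small cap was also unmoved, but the network did not find the spacer ring.

**Checks that disagreed:**
- The network's side-view box for the cap (rows 201–230) ended about 5 px above the home prediction (203–235). By the box alone the cap could be home or up to 10 mm short.
- The visible top edge (row 203), the stop height and the match to the pressed image all point to fully home.
- Upward force while pressing was only 2–6 N until the last millimetre or so, lower than the stated 10–18 N.

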